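# Stand the toppled yarn-cone stand up and park it

## Robot

A 6-joint arm with a two-finger parallel gripper is mounted at the origin on the work surface. World frame = base frame: x ahead of the robot, y to its left, z up, the work surface at z = 0. Lengths are in m, angles in rad, forces in N, time in s.
With the tool pointing down it reaches from about 0.225 to 0.875 m from the base axis. Payload 3.4 kg.
Tool frame: the origin (TCP) lies between the finger pads; the fingertips stand 11 mm ahead of it and the grasp point (between the pads) lies 8 mm behind it (tips_ahead is the distance from the TCP to the fingertips, in m); z points along the fingers, x is the direction in which the jaws open and shut, and the axes are right-handed (so a half turn about z gives the same grasp; the last joint's range is limited). The gripper opens to 85 mm and grips with 20 to 120 N. Pads are 22 mm wide; open, the fingers measure 114 mm over their backs; the gripper's body (76 mm by 85 mm) begins 54 mm behind the grasp point. The pads swing forward as they close: fully open they stand 13 mm farther back than shut.
Start: joints at [1.035, 0.276, 1.505, -0, 1.361, -0.121], TCP at [0.232, 0.526, 0.242] pointing down, gripper open.
Joint ranges: [-2.89, 2.89], [-0.75, 2.08], [0.22, 2.7], [-1.18, 4.32], [0.11, 2.71], [-2.7, 2.7]. Speed limits (rad/s): [2.57, 2.57, 3.14, 3.14, 3.14, 3.14].

## Interface

Orientations are given as a unit quaternion [w, x, y, z].
In Python, from rig import get_state, get_image, sign_off, masks_of, tips_ahead gives the robot as it stands.
- The arm moves only by the tool play_rows, never from a script. Its argument "series" is a list of rows, each an object of numbers: "fingers": the closure, from -1 (fully open) to 1 (shut); "dx", "dy", "dz": the shift along the world's x, y, z in mm; "turn": the turn about the world's z in rad. A call has 1 to 20 rows; each row shifts and turns the pose as measured when the row begins; what a row does not reach is not made up. A row lasts 1/12 s, in which the tool goes at most 41.7 mm and 7.16 degrees, less where a joint would pass 70% of its speed; a pose out of reach is approached as far as the arm can. A call with a gripper value outside its range is refused whole. The fingers move at their own pace and stop on an object; "squeeze" is the grip in N (left out, the last holds). Time passes only in rows, so rows that do not move let the fingers close. It gives the time, the measured TCP pose, the force and the opening at its end, in the units of the state.
- get_state(): the state, without advancing time (a new reading comes with each control period).
- get_image(name): name is "scene" or "top" or "wrist"; returns a dict with "pixels" (420x560x3 uint8, red, green, blue), "vfov" (degrees; the focal length in pixels is half the picture's height over the tangent of half this angle, whatever the lens; pixels are square), "cx", "cy" (the principal point, pixels), "dist" ([k1, k2, p1, p2, k3] as OpenCV has them; the pictures are not rectified), "rvec" (rotation vector, rad) and "tvec" (3), from world to camera coordinates, as OpenCV has them; the wrist camera has in their place "hand_eye" (4x4, takes a point from camera to tool coordinates, whose origin is the TCP and whose axes are the tool frame's). Camera axes: x right, y down, z forward; pixel columns grow to the right and rows downward; lengths in m; the calibration is good to about 2 mm. A picture is of the moment at which its call begins: read the wrist's pose just before it. There is no depth.
- sign_off(): hands the job in, once; it reports no verdict.
Trained networks look in a picture, given as the dict that the camera call returned (one of the last four; its "shot" number tells which), for a name from the list of things; names that differ only in an ending like _2 or _b are one class to them, and where a whole thing is asked for, a point or a joint stands for the part that bears it (a point fixed in the world has none). Each returns a list of dicts, best first, with "p" (0 to 1); they miss things now and then, are a little off and sometimes report something else, mostly with a low value. They report only what shows in the picture. A call takes as long as a camera call.
- masks_of(picture, label): "region" (420x560 bool, what is visible of it) and "xy" ([column, row] in pixels, amid what is visible of it).
The state is a dict: "clock": time; "qpos": joint angles; "qd": joint speeds; "effort": joint torques, N m; "position": TCP position; "ee_rot": TCP orientation; "contact_force": force on the tool from outside, world axes, zero at the start; "moment": the same for the moment, N m; "width": finger opening in m.
Only numpy, scipy, OpenCV 4.12 (cv2) and the standard library are available. Lean on these libraries where they do the work, as an engineer would, in place of code of your own. Each camera call takes 0.05 s, during which the arm holds its last target. There are 200 camera calls.

## Task

The green yarn-cone stand has been knocked over. Without grasping or lifting anything, push the top of its square base over with your fingertips so that it stands upright on its base again with the peg up, then push the base along the bench until one side of it sits flush against the front of the dark wooden ledge. Push only on the base, not on the orange peg, and leave everything else on the bench where it is.

Things in the scene. Friction and masses are not known exactly. Their poses are not given: they have to be found in the camera images.
- stand: loose yarn-cone stand, about 0.5 kg, mostly base: green glossy square plate (friction 0.4 to 0.6 on all) 130 x 130 x 14 mm with a peg upright in its middle. Origin: centre of the plate's underside; z along the peg, x and y parallel to the plate's sides. Toppled at the start: x up (leaning to the robot), z roughly towards the robot and 0.39 rad below level; it rests on the plate's edge at local x = -65 mm and on the peg's tip
- stand_peg: orange peg fixed to the stand: tapered, 48 mm wide at the plate, 32 mm at the tip, 120 mm long, its tip 134 mm from the plate's underside. Origin: centre of its foot on the plate's upper face; z along the peg. As the stand tips up, the peg swings up from the robot's side over the plate's middle, so keep that path free
- stand_top (a point): middle of the plate's edge (local x = +65 mm) that is uppermost at the start, on the peg's side of the plate, 120 mm above the bench then; the plate leans towards the robot, 22 degrees from vertical. Pushed near here away from the robot, the stand turns about its lower edge; 10 to 20 degrees past vertical it falls flat on its underside by itself
- stand_foot (a point): middle of the plate's opposite edge (local x = -65 mm), on the underside: the lower edge it turns about. When the stand has come upright, the plate's centre lies 65 mm beyond this edge, away from the robot
- ledge: dark wooden ledge, fixed on the bench beyond the stand: 500 mm long (along its y), 30 mm deep, 30 mm high. Origin: the middle of its front face (facing the robot) at bench height; x points from the front face into the ledge, away from the robot. Sliding the standing base takes 2 to 4 N, turning it flat against the ledge up to 18 N, best pushed well to the lagging side
- cone_orange: a bystander: standing orange yarn cone, 92 mm wide at the foot, 170 mm tall; origin under its middle
- cone_red: a bystander: standing red yarn cone, same size as the orange one; origin under its middle
- mug: a bystander: blue mug, 80 mm wide, 95 mm tall; origin under its middle
- glue: a bystander: white bottle with a red cap, 60 mm wide, 150 mm tall; origin under its middle
- tape: a bystander: yellow roll of tape lying flat, 100 mm wide, 30 mm high; origin under its middle

How it is judged:
On the way, in this order (a step that is already met when the one before it is completed fails the run):
1. the stand is upright on its base and still (angle between stand's own z axis and vertical below 0.05 rad and height (world z) of stand below 0.006 m and linear speed of stand below 0.02 m/s and angular speed of stand below 0.1 rad/s), for 0.2 s.
2. the stand, upright, is flush against the front of the ledge (all of step 1 and x of stand in the frame of ledge between -0.07 and -0.055 m and y of stand in the frame of ledge between -0.21 and 0.21 m and (angle between the x axis of stand and the x axis of ledge, either way round below 0.06 rad or angle between the y axis of stand and the x axis of ledge, either way round below 0.06 rad)), for 0.2 s.
At the end, for the whole second after the job is handed in: The stand is upright (within 0.05 rad) and at rest on the bench, one side of its base flush with the front of the ledge (base centre within 70 mm of the front face, 65 mm being perfect, and turned less than 0.06 rad from it), its centre within 210 mm of the ledge's middle along it (all of step 2); the robot touches nothing.
It fails at once if the stand is lifted off the bench (height (world z) of stand above 0.085 m or (angle between stand's own z axis and vertical below 0.15 rad and height (world z) of stand above 0.02 m)).
It fails at once if the fingers push or take hold of the peg (more than 4 N) (contact force between the fingers and stand_peg above 4 N).
It fails at once if something else on the bench is moved more than 20 mm or tipped (distance of any of cone_orange, cone_red, mug, glue, tape from where it was at the start of the episode above 0.02 m or angle between any of cone_orange, cone_red, mug, glue, tape's own z axis and vertical above 0.3 rad).
It also fails if it takes over 58 s, if anything falls off the work surface, if the arm or the gripper's body presses on something with over 40 N, if the wrist force passes 120 N, or if a joint passes its speed limit or range.

## Working session

There is one attempt and no reset: what is moved stays moved. The work goes in short steps, Python scripts to look and compute and a tool call to move; the robot and the scene stay as the last step left them, time stands still between calls to the robot, and variables do not carry over. Pictures are saved under pics/ and viewed, about 8 in all and at most 12, crops included, and the job is handed in when it is done.

Besides the shell and the picture viewer there is one more tool, called after "Request:" as a command line: name --argument value ..., lists and objects as JSON in quotes. play_rows: Moves the arm, as the interface text tells. Its arguments: {"type":"object","properties":{"series":{"type":"array"},"squeeze":{"type":"number"}},"required":["series"]}

```bash
ls; mkdir -p pics; cat > h.py <<'E'
import numpy as np, cv2
from rig import *
def cam(p):
    h=p["pixels"].shape[0]; f=h/2/np.tan(np.radians(p["vfov"])/2)
    return np.array([[f,0,p["cx"]],[0,f,p["cy"]],[0,0,1]]), np.array(p["dist"],float)
def ray(p,uv):
    K,d=cam(p); n=cv2.undistortPoints(np.array(uv,float).reshape(-1,1,2),K,d).reshape(-1,2)
    R=cv2.Rodrigues(np.array(p["rvec"],float))[0]; t=np.array(p["tvec"],float).reshape(3)
    return -R.T@t, np.c_[n,np.ones(len(n))]@R
def at_z(p,uv,z=0.):
    c,r=ray(p,uv); return c+r*((z-c[2])/r[:,2])[:,None]
def proj(p,X):
    K,d=cam(p); return cv2.projectPoints(np.array(X,float).reshape(-1,1,3),np.array(p["rvec"],float),np.array(p["tvec"],float),K,d)[0].reshape(-1,2)
def save(p,name): cv2.imwrite("pics/"+name,p["pixels"][:,:,::-1])
E
python3 - <<'E'
from h import *
print(get_state())
for n in("scene","top"):
    p=get_image(n); save(p,n+"1.png"); print(n,ray(p,[[280,210]]))
    for l in "stand stand_peg ledge cone_orange cone_red mug glue tape".split():
        for m in masks_of(p,l)[:2]:
            ys,xs=np.nonzero(m["region"]); print(l,round(m["p"],2),m["xy"],len(xs),xs.min(),xs.max(),ys.min(),ys.max(),at_z(p,[m["xy"]],0.0)[0].round(3))
E
```

```text
pics
{'clock': 0.0, 'qpos': array([ 1.03499521e+00,  2.76607588e-01,  1.50616042e+00, -2.75222885e-05,
        1.36066754e+00, -1.20974799e-01]), 'qd': array([ 0.00196173, -0.00043518, -0.00151868,  0.00057593,  0.00191665,
        0.00028375]), 'effort': array([-1.33890262e-03, -4.16776371e+01, -2.45799816e+01, -2.56282556e-04,
        1.14843503e-02,  1.53212994e-05]), 'position': array([0.23148061, 0.52578958, 0.24142162]), 'ee_rot': array([ 4.18679884e-04,  8.37563286e-01,  5.46339540e-01, -8.20948087e-04]), 'contact_force': array([-0.1675634 , -0.63586217, -0.20207074]), 'moment': array([-0.02861192,  0.0049465 , -0.03177527]), 'width': 0.08547647587699134}
scene (array([ 1.0329237 , -0.08224057,  0.81541665]), array([[-0.56497723,  0.10577129, -0.81833107]]))
stand 0.6 [303.7, 191.6] 2508 274 329 162 222 [0.425 0.098 0.   ]
stand_peg 0.45 [283.2, 170.0] 52 280 290 168 174 [0.339 0.06  0.   ]
ledge 0.7 [284.9, 304.9] 4202 170 402 278 334 [ 0.722 -0.02   0.   ]
cone_orange 0.63 [447.8, 223.9] 2240 422 476 192 255 [0.605 0.424 0.   ]
cone_red 0.64 [450.6, 222.4] 2196 421 476 193 2
[... 447 characters left out ...]
97795]]))
stand 0.94 [253.3, 253.1] 1292 222 272 233 290 [0.459 0.07  0.   ]
stand_peg 0.85 [253.2, 267.5] 557 242 263 251 290 [0.419 0.071 0.   ]
stand_peg 0.72 [413.5, 182.2] 1075 395 430 160 201 [ 0.646 -0.406  0.   ]
ledge 0.85 [277.0, 161.2] 2192 192 364 153 165 [ 0.729 -0.009  0.   ]
ledge 0.34 [251.2, 252.4] 1376 222 273 232 290 [0.461 0.076 0.   ]
cone_orange 0.7 [136.7, 189.7] 1189 115 158 169 209 [0.661 0.405 0.   ]
cone_red 0.56 [418.1, 235.6] 1150 396 437 217 254 [ 0.487 -0.4    0.   ]
mug 0.88 [414.4, 180.5] 1128 393 430 160 201 [ 0.651 -0.409  0.   ]
glue 0.67 [143.5, 250.8] 583 128 159 239 263 [0.479 0.38  0.   ]
tape 0.56 [173.6, 296.0] 620 166 203 272 309 [0.349 0.293 0.   ]
```

```bash
python3 - <<'E'
import cv2
a=cv2.imread("pics/top1.png")[130:330,170:400]; b=cv2.imread("pics/scene1.png")[130:350,150:420]
a=cv2.resize(a,(400,348)); b=cv2.resize(b,(400,326)); b=cv2.copyMakeBorder(b,0,22,0,0,0)
cv2.imwrite("pics/both1.png",cv2.hconcat([a,b]))
E
```

```text
(no output)
```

View pics/both1.png

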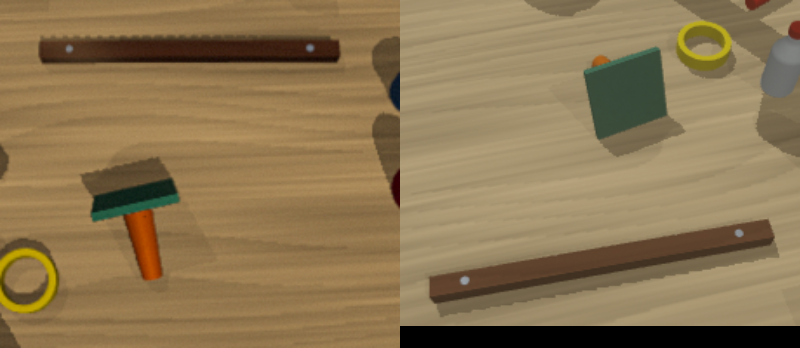

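```bash
cat > fit.py <<'E'
from h import *
from scipy.optimize import minimize
# stand pose fit: (x,y foot-edge middle, yaw of push direction), using silhouette masks; tilt = angle of plate's local x above horizontal
P=[(sx*.065,sy*.065,z) for sx in(-1,1) for sy in(-1,1) for z in(0,.014)]
A=np.linspace(0,2*np.pi,24,endpoint=False)
PEG=[(r*np.cos(a),r*np.sin(a),z) for r,z in((.024,.014),(.016,.134)) for a in A]
def toppled(q):
    x,y,yaw=q[:3]; s=np.array([np.cos(yaw),np.sin(yaw),0]) # away from robot
    b=.39; ex=-s*np.sin(b)+np.array([0,0,np.cos(b)]); ez=-s*np.cos(b)-np.array([0,0,np.sin(b)])
    R=np.c_[ex,np.cross(ez,ex),ez]; return R, np.array([x,y,0])+R@[.065,0,0]
def upright(q):
    x,y,yaw=q[:3]; c,s=np.cos(yaw),np.sin(yaw)
    return np.array([[c,-s,0],[s,c,0],[0,0,1]]),np.array([x,y,0])
def sil(p,R,o):
    m=np.zeros((420*4,560*4),np.uint8)
    for pts in(P,PEG):
        h=cv2.convexHull((proj(p,np.array(pts)@R.T+o)*4+1.5).round().astype(np.int32)); cv2.fillConvexPoly(m,h,255)
    return cv2.resize(m,(560,420),interpolation=cv2.INTER_AREA)/255.
def fit(shots,model,q0,step=(.02,.02,.15)):
    def cost(q): return sum(np.abs(sil(p,*model(q))-m).sum()/m.sum() for p,m in shots)
    r=minimize(cost,q0,method="Nelder-Mead",options=dict(initial_simplex=np.array([q0]+[np.add(q0,np.eye(3)[i]*step[i]) for i in range(3)]),xatol=1e-4,fatol=1e-4))
    return r.x,r.fun
def shots(names=("scene","top"),label="stand"):
    o=[]
    for n in names:
        p=get_image(n); m=masks_of(p,label)
        if m: o.append((p,m[0]["region"].astype(float)))
    return o
E
python3 - <<'E'
from fit import *
S=shots(); 
for T in(S,S[:1],S[1:]):
    print([fit(T,toppled,[.5,.07,y]) for y in(-.3,.0,.3)])
def ledge(q):
    return q
L=[(x,y,z) for x in(0,.03) for y in(-.25,.25) for z in(0,.03)]
def lsil(p,q):
    R,o=upright(q); m=np.zeros((1680,2240),np.uint8)
    cv2.fillConvexPoly(m,cv2.convexHull((proj(p,np.array(L)@R.T+o)*4+1.5).round().astype(np.int32)),255)
    return cv2.resize(m,(560,420),interpolation=cv2.INTER_AREA)/255.
LS=shots(label="ledge")
for T in(LS,LS[:1],LS[1:]):
    r=minimize(lambda q:sum(np.abs(lsil(p,q)-m).sum()/m.sum() for p,m in T),[.7,0,0],method="Nelder-Mead",options=dict(initial_simplex=[[.7,-.01,0],[.73,-.01,0],[.7,.03,0],[.7,-.01,.1]],xatol=1e-4)); print("ledge",r.x,r.fun)
E
```

```text
[(array([0.50601344, 0.08722905, 0.1732566 ]), np.float64(0.13878164045581717)), (array([0.50553341, 0.08842598, 0.18504766]), np.float64(0.13939117821007907)), (array([0.50542917, 0.08771809, 0.17831374]), np.float64(0.13795458834526908))]
[(array([0.50183055, 0.08743708, 0.17907568]), np.float64(0.036264566678598426)), (array([0.5017228 , 0.08796074, 0.18267138]), np.float64(0.03699638070238238)), (array([0.5019757 , 0.0884085 , 0.19084054]), np.float64(0.037433878216601046))]
[(array([0.50690687, 0.08851239, 0.18304219]), np.float64(0.0553025982950973)), (array([0.50651623, 0.0889376 , 0.18676746]), np.float64(0.05424105510959045)), (array([0.50687091, 0.08834396, 0.1799964 ]), np.float64(0.05544296764194119))]
ledge [ 0.71453619 -0.01110767 -0.0445666 ] 0.10762341023778932
ledge [ 0.71453619 -0.01110767 -0.0445666 ] 0.10762341023778932
ledge [ 0.7  -0.01  0.  ] 0.0
```

```bash
python3 - <<'E'
from fit import *
from scipy.spatial.transform import Rotation as Ro
print("tips",tips_ahead() if callable(tips_ahead) else tips_ahead)
s=get_state(); w,x,y,z=s["ee_rot"]; M=Ro.from_quat([x,y,z,w]).as_matrix(); print("toolx yaw",np.arctan2(M[1,0],M[0,0]))
L=[(x,y,z) for x in(0,.03) for y in(-.25,.25) for z in(0,.03)]
def lsil(p,q):
    R,o=upright(q); m=np.zeros((1680,2240),np.uint8)
    cv2.fillConvexPoly(m,cv2.convexHull((proj(p,np.array(L)@R.T+o)*4+1.5).round().astype(np.int32)),255)
    return cv2.resize(m,(560,420),interpolation=cv2.INTER_AREA)/255.
T=[]
for k in range(3):
    p=get_image("top"); g=masks_of(p,"ledge")
    if g: T.append((p,g[0]["region"].astype(float))); break
for q0 in([.71,-.01,-.04],[.72,0,.04]):
    r=minimize(lambda q:sum(np.abs(lsil(p,q)-m).sum()/m.sum() for p,m in T),q0,method="Nelder-Mead",options=dict(initial_simplex=[q0,np.add(q0,[.02,0,0]),np.add(q0,[0,.03,0]),np.add(q0,[0,0,.08])],xatol=1e-4)); print("ledge",len(T),r.x,r.fun)
E
```

```text
tips 0.011
toolx yaw 1.1560243342114023
ledge 1 [ 0.71492223 -0.01354583 -0.04892396] 0.07376053400083439
ledge 1 [ 0.71469267 -0.01434881 -0.04911601] 0.07397580308719233
```

Request:
play_rows --series '[{"fingers": -1,"dx": 11,"dy": -33,"turn": 0.043},{"fingers": -1,"dx": 11,"dy": -33,"turn": 0.043},{"fingers": -1,"dx": 11,"dy": -33,"turn": 0.043},{"fingers": -1,"dx": 11,"dy": -33,"turn": 0.043},{"fingers": -1,"dx": 11,"dy": -33,"turn": 0.043},{"fingers": -1,"dx": 11,"dy": -33,"turn": 0.043},{"fingers": -1,"dx": 11,"dy": -33,"turn": 0.043},{"fingers": -1,"dx": 11,"dy": -33,"turn": 0.043},{"fingers": -1,"dx": 11,"dy": -33,"turn": 0.043},{"fingers": -1,"dx": 11,"dy": -33,"turn": 0.043},{"fingers": -1,"dx": 11,"dy": -33,"turn": 0.043},{"fingers": -1,"dx": 11,"dy": -33,"turn": 0.043},{"fingers": -1,"dx": 11,"dy": -33,"turn": 0.043},{"fingers": -1,"dx": 11,"dy": -33,"turn": 0.043},{"fingers": -1},{"fingers": -1}]'

```text
invalid input at $.series[0]: expected keys fingers, dx, dy, dz, turn
```

```bash
cat > st.py <<'E'
from h import *
from scipy.spatial.transform import Rotation as Ro
s=get_state(); w,x,y,z=s["ee_rot"]; M=Ro.from_quat([x,y,z,w]).as_matrix(); print(s["clock"],s["position"].round(4),"toolx yaw",np.arctan2(M[1,0],M[0,0]),"F",s["contact_force"].round(1),s["width"],"z",M[:,2].round(3))
E
python3 st.py
```

```text
1.4 [0.2318 0.5263 0.2423] toolx yaw 1.1560094422992298 F [-0.3 -0.9  0.6] 0.08587759812527558 z [ 0.  0. -1.]
```

Request:
play_rows --series '[{"fingers": -1,"dx": 11,"dy": -33,"dz": 0,"turn": 0.043},{"fingers": -1,"dx": 11,"dy": -33,"dz": 0,"turn": 0.043},{"fingers": -1,"dx": 11,"dy": -33,"dz": 0,"turn": 0.043},{"fingers": -1,"dx": 11,"dy": -33,"dz": 0,"turn": 0.043},{"fingers": -1,"dx": 11,"dy": -33,"dz": 0,"turn": 0.043},{"fingers": -1,"dx": 11,"dy": -33,"dz": 0,"turn": 0.043},{"fingers": -1,"dx": 11,"dy": -33,"dz": 0,"turn": 0.043},{"fingers": -1,"dx": 11,"dy": -33,"dz": 0,"turn": 0.043},{"fingers": -1,"dx": 11,"dy": -33,"dz": 0,"turn": 0.043},{"fingers": -1,"dx": 11,"dy": -33,"dz": 0,"turn": 0.043},{"fingers": -1,"dx": 11,"dy": -33,"dz": 0,"turn": 0.043},{"fingers": -1,"dx": 11,"dy": -33,"dz": 0,"turn": 0.043},{"fingers": -1,"dx": 11,"dy": -33,"dz": 0,"turn": 0.043},{"fingers": -1,"dx": 11,"dy": -33,"dz": 0,"turn": 0.043},{"fingers": -1,"dx": 0,"dy": 0,"dz": 0,"turn": 0}]'

```text
clock: 2.65
position: [0.389, 0.0459, 0.2439]
ee_rot: [0.002, 0.623, 0.783, 0.004]
contact_force: [-0.5, 0.1, -0.8]
width: 0.0853
```

```bash
python3 st.py
```

```text
2.65 [0.389  0.0459 0.2439] toolx yaw 1.797491174318322 F [-0.5  0.1 -0.8] 0.08530169013903194 z [ 0.008  0.003 -1.   ]
```

Request:
play_rows --series '[{"fingers": -1,"dx": 2,"dy": 8,"dz": -20,"turn": -0.02},{"fingers": -1,"dx": 2,"dy": 8,"dz": -30,"turn": -0.02},{"fingers": -1,"dx": 2,"dy": 6,"dz": -30,"turn": -0.006},{"fingers": -1,"dx": 0,"dy": 0,"dz": -30,"turn": 0},{"fingers": -1,"dx": 0,"dy": 0,"dz": -20,"turn": 0},{"fingers": -1,"dx": 0,"dy": 0,"dz": 0,"turn": 0},{"fingers": -1,"dx": 0,"dy": 0,"dz": 0,"turn": 0}]'

```text
clock: 3.23
position: [0.3984, 0.0661, 0.1129]
ee_rot: [0.007, 0.646, 0.763, 0.007]
contact_force: [-0.3, -1.3, 1.1]
width: 0.0854
```

```bash
python3 st.py; python3 - <<'E'
from fit import *
p=get_image("scene");a=p["pixels"][90:290,180:410];q=get_image("top");b=q["pixels"][130:330,170:400]
cv2.imwrite("pics/pre.png",cv2.resize(cv2.hconcat([a,b]),(800,348))[:,:,::-1])
E
```

```text
3.2333 [0.3984 0.0661 0.1129] toolx yaw 1.7358901564668152 F [-0.3 -1.3  1.1] 0.08535665706797047 z [ 0.019  0.002 -1.   ]
```

View pics/pre.png

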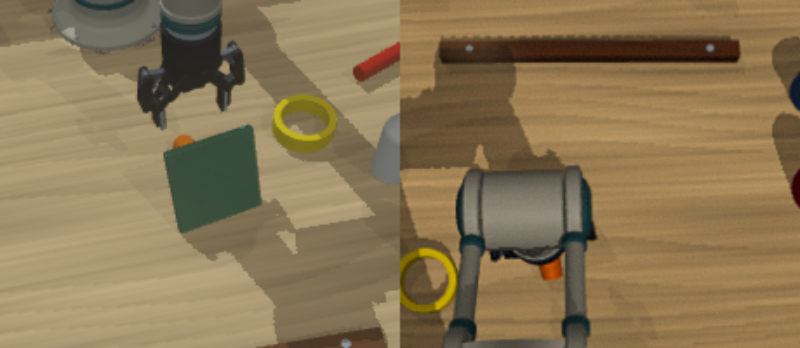

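```bash
python3 - <<'E'
from h import *
p=get_image("scene");c=np.array([.3984,.0661]);u=np.array([np.cos(1.736),np.sin(1.736)])
for z in(.101,.114):
  for l in(-.057,-.043,.043,.057): print(z,l,proj(p,[[*(c+l*u),z]]).round(1))
E
```

```text
0.101 -0.057 [[268.7 167.2]]
0.101 -0.043 [[274.  165.5]]
0.101 0.043 [[305.9 155.7]]
0.101 0.057 [[311.  154.1]]
0.114 -0.057 [[268.4 163.6]]
0.114 -0.043 [[273.8 162. ]]
0.114 0.043 [[306.1 152.1]]
0.114 0.057 [[311.3 150.5]]
```

Request:
play_rows --series '[{"fingers": -1,"dx": 8,"dy": 3,"dz": -8,"turn": 0.015},{"fingers": -1,"dx": 10,"dy": 2,"dz": 0,"turn": 0},{"fingers": -1,"dx": 8,"dy": 2,"dz": 0,"turn": 0},{"fingers": -1,"dx": 6,"dy": 1,"dz": 0,"turn": 0},{"fingers": -1,"dx": 6,"dy": 1,"dz": 0,"turn": 0},{"fingers": -1,"dx": 6,"dy": 1,"dz": 0,"turn": 0},{"fingers": -1,"dx": 6,"dy": 1,"dz": 0,"turn": 0},{"fingers": -1,"dx": 6,"dy": 1,"dz": 0,"turn": 0}]'

```text
clock: 4.05
position: [0.4645, 0.0793, 0.1102]
ee_rot: [0.012, 0.64, 0.768, 0.011]
contact_force: [-0.7, 0.7, 0.9]
width: 0.0855
```

```bash
python3 st.py; python3 - <<'E'
from fit import *
p=get_image("scene");a=p["pixels"][90:290,180:410]
cv2.imwrite("pics/mid.png",cv2.resize(a,(600,522))[:,:,::-1])
E
```

```text
4.05 [0.4645 0.0793 0.1102] toolx yaw 1.7525601387301142 F [-0.7  0.7  0.9] 0.08545585266058439 z [ 0.033  0.003 -0.999]
```

View pics/mid.png

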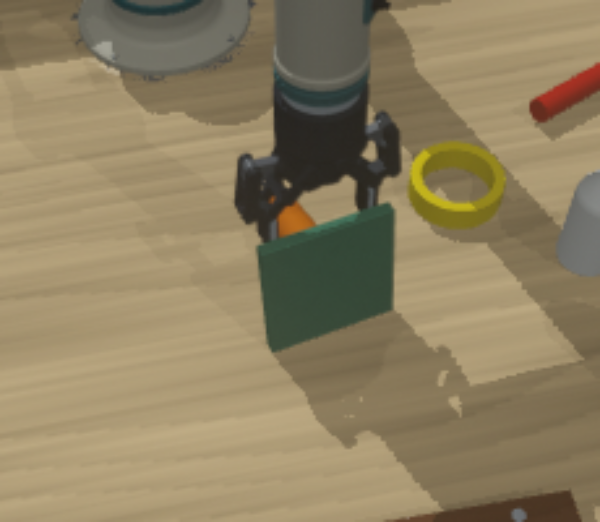

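Request:
play_rows --series '[{"fingers": -1,"dx": 6,"dy": 1,"dz": -2,"turn": 0},{"fingers": -1,"dx": 6,"dy": 1,"dz": -2,"turn": 0},{"fingers": -1,"dx": 6,"dy": 1,"dz": -1,"turn": 0},{"fingers": -1,"dx": 6,"dy": 1,"dz": -1,"turn": 0},{"fingers": -1,"dx": 6,"dy": 1,"dz": -1,"turn": 0}]'

```text
clock: 4.52
position: [0.4984, 0.0848, 0.1024]
ee_rot: [0.012, 0.64, 0.768, 0.012]
contact_force: [0.3, 0.5, 0.7]
width: 0.0856
```

```bash
python3 st.py
```

```text
4.5167 [0.4984 0.0848 0.1024] toolx yaw 1.7522714980966867 F [0.3 0.5 0.7] 0.08558832412552007 z [ 0.034  0.003 -0.999]
```

Request:
play_rows --series '[{"fingers": -1,"dx": 6,"dy": 1,"dz": 1,"turn": 0},{"fingers": -1,"dx": 6,"dy": 1,"dz": 1,"turn": 0},{"fingers": -1,"dx": 5,"dy": 1,"dz": 0,"turn": 0},{"fingers": -1,"dx": 0,"dy": 0,"dz": 0,"turn": 0},{"fingers": -1,"dx": 0,"dy": 0,"dz": 0,"turn": 0},{"fingers": -1,"dx": 0,"dy": 0,"dz": 0,"turn": 0}]'

```text
clock: 5.02
position: [0.52, 0.0884, 0.1043]
ee_rot: [0.013, 0.64, 0.768, 0.013]
contact_force: [0.6, 0.6, 1.5]
width: 0.0854
```

```bash
python3 st.py; python3 - <<'E'
from fit import *
p=get_image("scene");a=p["pixels"][90:290,180:410]
cv2.imwrite("pics/mid2.png",cv2.resize(a,(600,522))[:,:,::-1])
E
```

```text
5.0167 [0.52   0.0884 0.1043] toolx yaw 1.7520810305668781 F [0.6 0.6 1.5] 0.0853513927985034 z [ 0.036  0.003 -0.999]
```

View pics/mid2.png

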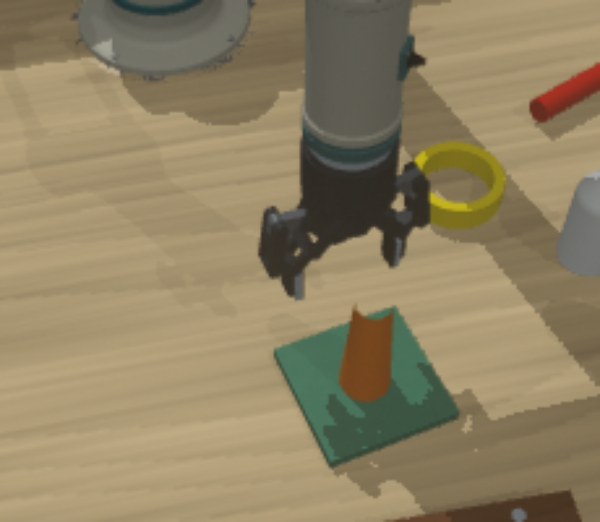

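Request:
play_rows --series '[{"fingers": -1,"dx": -12,"dy": -2,"dz": 4,"turn": 0},{"fingers": -1,"dx": -20,"dy": -3,"dz": 0,"turn": 0},{"fingers": -1,"dx": -25,"dy": -4,"dz": 0,"turn": 0},{"fingers": -1,"dx": -25,"dy": -4,"dz": 0,"turn": 0},{"fingers": -1,"dx": 0,"dy": 0,"dz": 0,"turn": 0},{"fingers": -1,"dx": 0,"dy": 0,"dz": 0,"turn": 0}]'

```text
clock: 5.57
position: [0.4285, 0.0744, 0.1089]
ee_rot: [0.012, 0.64, 0.768, 0.011]
contact_force: [-0.1, -0.2, -0.2]
width: 0.0854
```

```bash
python3 st.py; python3 - <<'E'
from fit import *
for n in("scene","top"):
    S=shots((n,)); 
    for q in([.57,.1,.1],[.57,.1,.3]): print(n,fit(S,upright,q))
E
```

```text
5.5667 [0.4285 0.0744 0.1089] toolx yaw 1.7525211747356986 F [-0.1 -0.2 -0.2] 0.0854077927808216 z [ 0.033  0.003 -0.999]
scene (array([0.5730192 , 0.09993676, 0.18316671]), np.float64(0.06509481640994089))
scene (array([0.5736135 , 0.09938411, 0.17842121]), np.float64(0.06394632563522233))
top (array([0.63281288, 0.10971762, 0.14136631]), np.float64(1.1085689081358516))
top (array([0.61895329, 0.10646423, 0.10077894]), np.float64(1.1260796343077109))
```

Request:
play_rows --series '[{"fingers": -1,"dx": 5,"dy": 8,"dz": -15,"turn": -0.06},{"fingers": -1,"dx": 6,"dy": 8,"dz": -20,"turn": -0.06},{"fingers": -1,"dx": 6,"dy": 8,"dz": -20,"turn": -0.06},{"fingers": -1,"dx": 4,"dy": 6,"dz": -15,"turn": -0.048},{"fingers": -1,"dx": 0,"dy": 0,"dz": -8,"turn": 0},{"fingers": -1,"dx": 0,"dy": 0,"dz": -4,"turn": 0},{"fingers": -1,"dx": 0,"dy": 0,"dz": 0,"turn": 0},{"fingers": -1,"dx": 0,"dy": 0,"dz": 0,"turn": 0}]'

```text
clock: 6.43
position: [0.4621, 0.1059, 0.025]
ee_rot: [0.018, 0.726, 0.688, 0.014]
contact_force: [0.5, 0.8, 0.5]
width: 0.0855
```

```bash
python3 st.py
```

```text
6.4333 [0.4621 0.1059 0.025 ] toolx yaw 1.5171361734421023 F [0.5 0.8 0.5] 0.08551458940297141 z [ 0.044 -0.007 -0.999]
```

Request:
play_rows --series '[{"fingers": -1,"dx": 0,"dy": 0,"dz": -5,"turn": 0.006},{"fingers": -1,"dx": 0,"dy": 0,"dz": -5,"turn": 0},{"fingers": -1,"dx": 0,"dy": 0,"dz": -3,"turn": 0},{"fingers": -1,"dx": 0,"dy": 0,"dz": 0,"turn": 0}]'

```text
clock: 6.77
position: [0.4635, 0.1051, 0.0131]
ee_rot: [0.019, 0.723, 0.69, 0.015]
contact_force: [0.3, -0.3, 0.3]
width: 0.0853
```

```bash
python3 st.py; python3 - <<'E'
from h import *
p=get_image("scene");a=p["pixels"][110:290,220:410]
cv2.imwrite("pics/low.png",cv2.resize(a,(760,720))[:590,:,::-1])
s=get_state()["position"]; u=np.array([np.cos(1.523),np.sin(1.523)])
for z in(0,.013):
  for l in(-.057,-.043,.043,.057): print(z,l,((proj(p,[[*(s[:2]+l*u),z]])-[220,110])*4).round(1))
E
```

```text
6.7667 [0.4635 0.1051 0.0131] toolx yaw 1.5239349985406287 F [ 0.3 -0.3  0.3] 0.0853195676224041 z [ 0.049 -0.006 -0.999]
0 -0.057 [[274.6 381.9]]
0 -0.043 [[295.8 378.8]]
0 0.043 [[424.5 360.1]]
0 0.057 [[445.3 357.1]]
0.013 -0.057 [[274.6 370.1]]
0.013 -0.043 [[296. 367.]]
0.013 0.043 [[426.1 348.2]]
0.013 0.057 [[447.1 345.2]]
```

View pics/low.png

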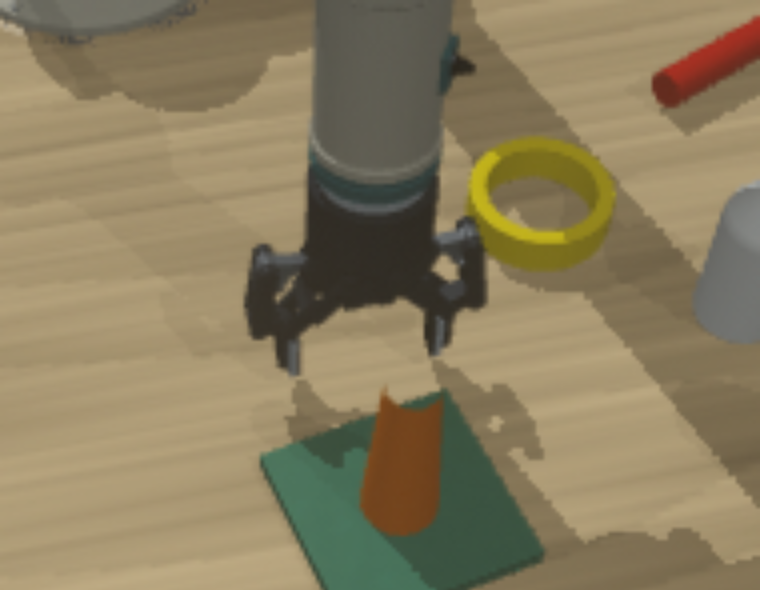

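Request:
play_rows --series '[{"fingers": -1,"dx": 0,"dy": 0,"dz": -4,"turn": 0},{"fingers": -1,"dx": 0,"dy": 0,"dz": -4,"turn": 0},{"fingers": -1,"dx": 0,"dy": 0,"dz": 0,"turn": 0},{"fingers": -1,"dx": 6,"dy": 0,"dz": 0,"turn": 0},{"fingers": -1,"dx": 6,"dy": 0,"dz": 0,"turn": 0}]'

```text
clock: 7.23
position: [0.4748, 0.105, 0.0049]
ee_rot: [0.019, 0.723, 0.69, 0.015]
contact_force: [0.1, 0.4, 0.9]
width: 0.0852
```

```bash
python3 st.py
```

```text
7.2333 [0.4748 0.105  0.0049] toolx yaw 1.5241417815567553 F [0.1 0.4 0.9] 0.08519667980259267 z [ 0.048 -0.007 -0.999]
```

Request:
play_rows --series '[{"fingers": -1,"dx": 7,"dy": 0,"dz": 0,"turn": 0},{"fingers": -1,"dx": 7,"dy": -1,"dz": 0,"turn": 0},{"fingers": -1,"dx": 7,"dy": 0,"dz": 0,"turn": 0},{"fingers": -1,"dx": 7,"dy": -1,"dz": 0,"turn": 0},{"fingers": -1,"dx": 7,"dy": 0,"dz": 0,"turn": 0},{"fingers": -1,"dx": 7,"dy": -1,"dz": 0,"turn": 0}]'

```text
clock: 7.73
position: [0.5156, 0.1029, 0.0039]
ee_rot: [0.014, 0.723, 0.691, 0.011]
contact_force: [-3.2, 2.5, 0.7]
width: 0.0854
```

```bash
python3 st.py; python3 - <<'E'
from fit import *
p=get_image("scene");a=p["pixels"][130:330,210:420]
cv2.imwrite("pics/push1.png",cv2.resize(a,(600,571))[:,:,::-1])
print(fit([(p,masks_of(p,"stand")[0]["region"].astype(float))],upright,[.59,.1,.1]))
E
```

```text
7.7333 [0.5156 0.1029 0.0039] toolx yaw 1.5252195524726535 F [-3.2  2.5  0.7] 0.08535331506762008 z [ 0.036 -0.005 -0.999]
(array([0.59569527, 0.08700801, 0.00980366]), np.float64(0.07160354170158091))
```

View pics/push1.png

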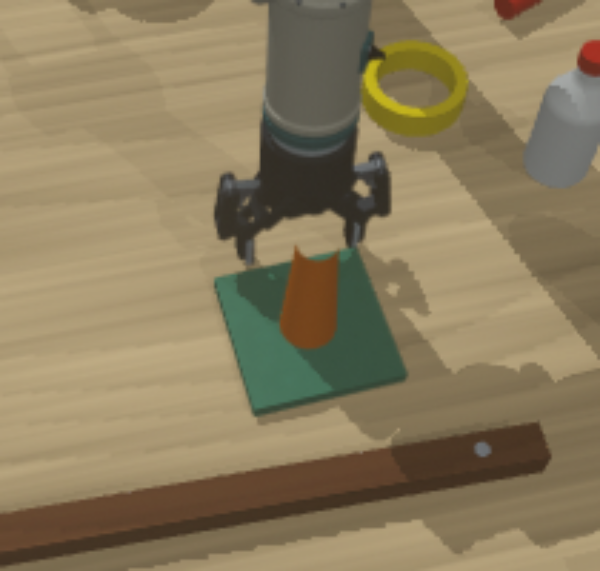

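Request:
play_rows --series '[{"fingers": -1,"dx": 7,"dy": 0,"dz": 1,"turn": 0},{"fingers": -1,"dx": 7,"dy": -1,"dz": 0,"turn": 0},{"fingers": -1,"dx": 7,"dy": 0,"dz": 0,"turn": 0},{"fingers": -1,"dx": 7,"dy": -1,"dz": 0,"turn": 0},{"fingers": -1,"dx": 7,"dy": 0,"dz": 0,"turn": 0},{"fingers": -1,"dx": 5,"dy": 0,"dz": 0,"turn": 0}]'

```text
clock: 8.33
position: [0.5541, 0.0991, 0.0046]
ee_rot: [0.012, 0.724, 0.69, 0.007]
contact_force: [-5.6, 1.3, 2.6]
width: 0.0849
```

```bash
python3 st.py; python3 - <<'E'
from fit import *
p=get_image("scene")
print(fit([(p,masks_of(p,"stand")[0]["region"].astype(float))],upright,[.64,.085,-.04]))
E
```

```text
8.3333 [0.5541 0.0991 0.0046] toolx yaw 1.5226094894145528 F [-5.6  1.3  2.6] 0.08490030229002209 z [ 0.026 -0.007 -1.   ]
(array([ 0.6292156 ,  0.08006182, -0.05962341]), np.float64(0.08289794930317805))
```

Request:
play_rows --series '[{"fingers": -1,"dx": 6,"dy": 0,"dz": 0,"turn": 0},{"fingers": -1,"dx": 6,"dy": 0,"dz": 0,"turn": 0},{"fingers": -1,"dx": 5,"dy": -1,"dz": 0,"turn": 0},{"fingers": -1,"dx": 4,"dy": 0,"dz": 0,"turn": 0}]'

```text
clock: 8.77
position: [0.5722, 0.0977, 0.0044]
ee_rot: [0.009, 0.724, 0.69, 0.004]
contact_force: [-5.7, 0.4, 2.5]
width: 0.0855
```

```bash
python3 st.py
```

```text
8.7667 [0.5722 0.0977 0.0044] toolx yaw 1.5219541587554786 F [-5.7  0.4  2.5] 0.08546973768939334 z [ 0.018 -0.008 -1.   ]
```

Request:
play_rows --series '[{"fingers": -1,"dx": 5,"dy": 0,"dz": 0,"turn": 0},{"fingers": -1,"dx": 5,"dy": 0,"dz": 0,"turn": 0}]'

```text
clock: 8.93
position: [0.579, 0.0974, 0.0042]
ee_rot: [0.007, 0.724, 0.69, 0.001]
contact_force: [-13.7, 0.7, 9.1]
width: 0.0855
```

```bash
python3 st.py; python3 - <<'E'
from fit import *
p=get_image("scene")
print(fit([(p,masks_of(p,"stand")[0]["region"].astype(float))],upright,[.65,.08,-.04]))
E
```

```text
8.9333 [0.579  0.0974 0.0042] toolx yaw 1.5217179915807613 F [-13.7   0.7   9.1] 0.08547191025623321 z [ 0.01  -0.008 -1.   ]
(array([ 0.64344609,  0.07972154, -0.03967205]), np.float64(0.1457011375978963))
```

Request:
play_rows --series '[{"fingers": -1,"dx": 4,"dy": 0,"dz": 0,"turn": 0},{"fingers": -1,"dx": 4,"dy": 0,"dz": 0,"turn": 0}]'

```text
clock: 9.2
position: [0.5788, 0.0974, 0.0035]
ee_rot: [0.001, 0.724, 0.69, -0.006]
contact_force: [-11.2, 0.9, 7.5]
width: 0.0856
```

```bash
python3 st.py; python3 - <<'E'
from fit import *
p=get_image("scene");a=p["pixels"][150:350,210:420]
cv2.imwrite("pics/push2.png",cv2.resize(a,(600,571))[:,:,::-1])
E
```

```text
9.2 [0.5788 0.0974 0.0035] toolx yaw 1.5219452154318924 F [-11.2   0.9   7.5] 0.08559929828764039 z [-0.007 -0.009 -1.   ]
```

View pics/push2.png

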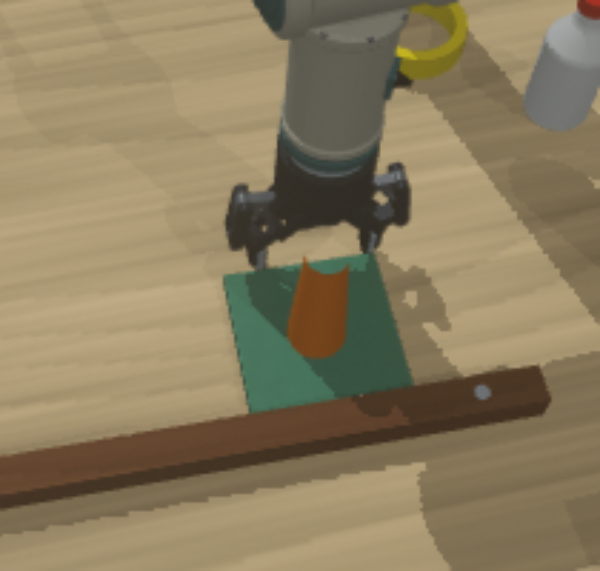

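Request:
play_rows --series '[{"fingers": -1,"dx": -4,"dy": 0,"dz": 0,"turn": 0},{"fingers": -1,"dx": -10,"dy": 0,"dz": 2,"turn": 0},{"fingers": -1,"dx": -20,"dy": 0,"dz": 5,"turn": 0},{"fingers": -1,"dx": -30,"dy": 0,"dz": 20,"turn": 0},{"fingers": -1,"dx": -40,"dy": 0,"dz": 30,"turn": 0},{"fingers": -1,"dx": -40,"dy": 0,"dz": 30,"turn": 0},{"fingers": -1,"dx": -40,"dy": 0,"dz": 30,"turn": 0},{"fingers": -1,"dx": -30,"dy": 0,"dz": 30,"turn": 0},{"fingers": -1,"dx": 0,"dy": 0,"dz": 0,"turn": 0},{"fingers": -1,"dx": 0,"dy": 0,"dz": 0,"turn": 0}]'

```text
clock: 10.08
position: [0.3883, 0.0966, 0.1417]
ee_rot: [0.012, 0.724, 0.69, 0.007]
contact_force: [0.4, -0.5, -0.5]
width: 0.0856
```

```bash
python3 st.py; python3 - <<'E'
from fit import *
c,s=np.cos(-.047),np.sin(-.047)
for n in("scene","top"):
    p=get_image(n);save(p,n+"end.png");m=masks_of(p,"stand")
    if not m: print(n,"none");continue
    q,f=fit([(p,m[0]["region"].astype(float))],upright,[.65,.08,-.04]); d=q[:2]-[.7147,-.013]
    print(n,q,f,"ledge frame",d@[c,s],d@[-s,c],q[2]+.047)
a=cv2.imread("pics/sceneend.png")[150:350,190:420];b=cv2.imread("pics/topend.png")[130:330,170:400]
cv2.imwrite("pics/end.png",cv2.resize(cv2.hconcat([a,b]),(800,348)))
E
```

```text
10.0833 [0.3883 0.0966 0.1417] toolx yaw 1.522102455961146 F [ 0.4 -0.5 -0.5] 0.08556104558053677 z [ 0.027 -0.009 -1.   ]
scene [ 0.64398005  0.07930282 -0.03870682] 0.13352181618702 ledge frame -0.0749784931870602 0.08887827147312097 0.00829318326368262
top [ 1.52037037 -0.22222222 -0.12888889] 1.0 ledge frame 0.8146104957409922 -0.1711386110523961 -0.0818888888888885
```

View pics/end.png

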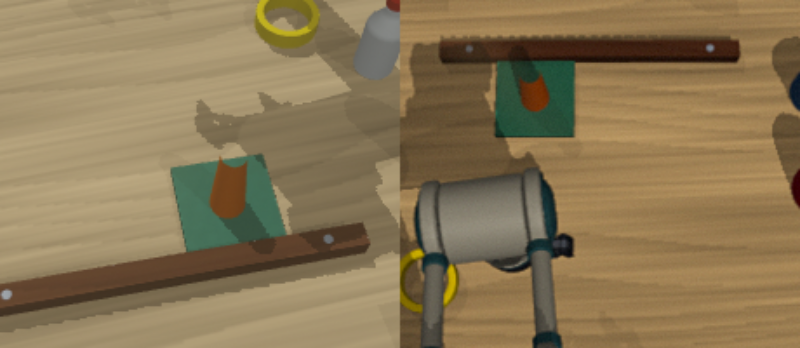

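```bash
python3 - <<'E'
from fit import *
LQ=[.7147,-.013,-.047]; c,s=np.cos(LQ[2]),np.sin(LQ[2])
L=[(x,y,z) for x in(0,.03) for y in(-.25,.25) for z in(0,.03)]
for n in("scene","top"):
    p=get_image(n); R,o=upright(LQ)
    lm=np.zeros((420,560),np.uint8); cv2.fillConvexPoly(lm,cv2.convexHull(proj(p,np.array(L)@R.T+o).round().astype(np.int32)),1)
    if n=="scene": g=masks_of(p,"stand")[0]["region"]
    else:
        hsv=cv2.cvtColor(p["pixels"],cv2.COLOR_RGB2HSV); g=(hsv[...,0]>60)&(hsv[...,0]<90)&(hsv[...,1]>60)
        g[:185]=0; g[210:]=0; g[:,:215]=0; g[:,270:]=0
        ys,xs=np.nonzero(g); print(xs.min(),xs.max(),ys.min(),ys.max())
        # near corners are unoccluded: plate's top outline
        k=lambda r: np.nonzero(g[r])[0][[0,-1]]
        bottom=[(x,np.nonzero(g[:,x])[0].max()+1) for x in range(xs.min()+3,xs.max()-2)]
        X=at_z(p,np.array(bottom)-[0,.5],.014); f=np.polyfit(X[:,1],X[:,0],1); yc=X[:,1].mean(); xc=np.polyval(f,yc)
        print("near edge slope yaw",-np.arctan(f[0]),"mid",xc,yc,"centre in ledge x",((xc-LQ[0])*c+(yc-LQ[1])*s)+.065)
        continue
    keep=1-lm.astype(float)
    m=g*keep
    def cost(q): return np.abs(sil(p,*upright(q))*keep-m).sum()/m.sum()
    for q0 in([.65,.08,-.04],[.64,.08,-.06]):
        r=minimize(cost,q0,method="Nelder-Mead",options=dict(initial_simplex=[q0,np.add(q0,[.01,0,0]),np.add(q0,[0,.01,0]),np.add(q0,[0,0,.06])],xatol=1e-5)); d=r.x[:2]-LQ[:2]
        print(n,r.x,r.fun,d@[c,s],d@[-s,c],r.x[2]-LQ[2])
E
```

```text
scene [ 0.65509169  0.07836077 -0.0435463 ] 0.052509630144524574 -0.06383486353346013 0.0884593220412372 0.003453697542331463
scene [ 0.65508664  0.07846269 -0.0518682 ] 0.052136009499811745 -0.06384468890442913 0.08856088993797938 -0.0048681963144157556
225 269 185 208
near edge slope yaw -0.017248259114290617 mid 0.5863385948186429 0.08278109851545903 centre in ledge x -0.06771971053896828
```

```bash
python3 -c "
from rig import *
print(sign_off())"
```

```text
the job is handed in; nothing more can be done
None
```

The stand is upright again and, by my camera checks, flush against the front of the ledge; I have handed the job in at about 10 s on the robot's clock. I pushed the top of the plate over with the open fingers on either side of the peg. Then I slid the base to the ledge with both fingertips until the arm stopped advancing, at about 11–14 N.

**Last checks:**
- **Scene camera:** with the part hidden by the ledge masked out, the base centre is about 64 mm from the ledge's front face (65 mm is perfect). It is turned less than 0.01 rad and sits about 89 mm along from the ledge's middle.
- **Top camera:** a rough edge reading gave 68 mm and a turn of about 0.03 rad from the ledge. The distance comes to about 64 mm if that edge is the plate's underside, as this camera should see it.
- **Disagreements:** an earlier scene fit that ignored the hidden part gave 75 mm, and I discounted it. The fit to the top camera's stand mask failed outright.
- **Bystanders:** I did not measure them again. The arm never went near them after the opening move, which passed well above them, and those visible in the final pictures look unmoved.
- **Arm:** it was clear of everything and reading about zero force when I handed in.

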